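# Open the drinks dispenser for refilling

### The arm

A 6-joint arm with a two-finger parallel gripper is mounted at the origin on a cart in front of the work surface, level with it; the furniture and walls round the work are solid. World frame = base frame: x ahead of the robot, y to its left, z up, the work surface at z = 0. Lengths are in mm, angles in degrees, forces in N, time in s.
With the tool pointing down it reaches from about 300 to 850 mm from the base axis. Payload 4.2 kg.
Tool frame: the origin (TCP) lies at the very end of the fingers, on their centre line; the grasp point (between the pads) lies 19 mm behind it (env.grip_point_offset is the distance from the TCP to the grasp point, in mm); z points along the fingers, y is the line along which they close (so a half turn about z gives the same grasp; the last joint's range is limited). The gripper opens to 91 mm and grips with 3 to 60 N. Pads are 32 mm wide; open, the fingers measure 118 mm over their backs; the gripper's body (76 mm by 178 mm) begins 60 mm behind the grasp point.
Start: joints at [-70.818, 18.312, 89.639, -0, 72.044, -1.146], TCP at [199.761, -539.202, 213.976] pointing down, gripper open.
Joint ranges: [-177.97, 177.97], [-48.28, 115.42], [12.27, 149.76], [-77.06, 257.06], [2.81, 150.46], [-146.56, 146.56]. Speed limits (degrees/s): [147.25, 147.25, 180, 180, 180, 180].

### API

Orientations are given as [roll, pitch, yaw] about the fixed x, y, z axes, in that order (R = Rz(yaw) Ry(pitch) Rx(roll)).
In Python, from workcell import env gives the robot as it stands. The module is installed in compiled form; this text tells all that it offers.
- The arm moves only by the tool arm_command, never from a script. Its argument "rows" is a list of rows, each an object with "delta_pos": the shift along the tool's x, y, z in mm, a list of three; "roll": the turn about the tool's z in units of 5 degrees (1.0 is 5 degrees); "jaw": the opening in per cent of the stroke, from 0 (shut) to 100 (fully open). A call has 1 to 20 rows; each row is the pose to reach, as a shift and turn from the pose commanded when the call began, along the tool's axes at that moment; what a row does not reach only later rows make up. A row lasts 1/12 s, in which the tool goes at most 41.7 mm and 7.16 degrees, less where a joint would pass 70% of its speed; a pose out of reach is approached as far as the arm can. A call with a gripper value outside its range is refused whole. The fingers move at their own pace and stop on an object; "squeeze" is the grip in N (left out, the last holds). Time passes only in rows, so rows that repeat a pose let the fingers close. It gives the time, the measured TCP pose, the force, the opening and the grip force at its end, in the units of the state.
- env.state(): the state, without advancing time (a new reading comes with each control period).
- env.grab_frame(name): name is "scene" or "top" or "wrist"; returns a dict with "img" (384x512x3 uint8, blue, green, red), "z_map" (384x512 float32, mm along the optical axis (not along the pixel's ray), 0 where there is no reading), "fov_y" (degrees; the focal length in pixels is half the picture's height over the tangent of half this angle, whatever the lens; pixels are square), "cx", "cy" (the principal point, pixels), "R" (3x3) and "t" (3): a world point X has camera coordinates R X + t; the wrist camera has in their place "T_tool_cam" (4x4, takes a point from camera to tool coordinates, whose origin is the TCP and whose axes are the flange's). Camera axes: x right, y down, z forward; pixel columns grow to the right and rows downward; lengths in mm; the calibration is good to about 2 mm. A picture is of the moment at which its call begins: read the wrist's pose just before it.
- env.job_done(): hands the job in; it is judged then, once.
The state is a dict: "time_s": time; "qpos": joint angles; "qvel": joint speeds; "effort": joint torques, N m; "ee_pos": TCP position; "ee_rot": TCP orientation; "force": force on the tool from outside, world axes, zero at the start; "torque": the same for the moment, N m; "gripper_width": finger opening in mm; "gripper_force": force on a finger pad.
Only numpy, scipy, OpenCV 4.12 (cv2) and the standard library are available. Lean on these libraries where they do the work, as an engineer would, in place of code of your own. Each camera call takes 0.05 s, during which the arm holds its last target. There are 200 camera calls.

### The job

Open the steel drinks dispenser so that it can be refilled: unscrew its black cap anticlockwise, a bit at a time and following the thread by feel so that it is never strained. A spring under the cap throws it off when the thread lets go, so have it in hand at that moment; then lift it straight off, set it down upright on the wooden board without letting it fall, and let go. Leave the mug, the lemons and the clip-top jar where they stand.

Things in the scene. Friction and masses are not known exactly. Their poses are not given: they have to be found in the camera images.
- dispenser: insulated drinks dispenser: brushed-steel drum 150 mm across with a black foot ring, on three 62 mm legs; black spigot on its front (-x), wire handle on either side. Heavy and fixed. Origin: centre underneath, at the worktop, z up along the neck's axis. Its shoulder ends in a black collar, 67 mm across, top 208 mm up.
- neck_rim (a point): centre of the rim of the dispenser's rigid steel neck, 240 mm above the worktop; neck 46 mm across, coarse right-hand thread climbing 9 to 14 mm a turn (feel how much). In it a sprung infuser cup pushes the cap up with 8 N when tight, 5 N at the end of the thread, so the cap turns with 0.1 to 0.4 N m. With the cap off the cup pops up to 30 mm above the rim.
- cap: black ribbed plastic screw cap, 60 mm across, 36 mm high, hollow below, about 0.1 kg. Origin: centre of its open lower edge, z up along its axis. It starts tight, lower edge 212 to 214 mm above the worktop. Anticlockwise from above loosens it. The thread holds for more than one turn; that it has let go shows only in the force: the spring then rests on the hand.
- cap_crown (a point): centre of the cap's flat top, 36 mm above its lower edge. In the thread it has about 1 mm of side play and, against the spring, 2 mm of play downward; beyond that, and upward at once, every load of the gripper goes into the thread: 10 N is safe, more may strain it. When free, lift the cap 45 mm more before moving sideways, to clear the popped-up infuser cup.
- board: wooden chopping board lying flat, 200 mm (its x) by 300 mm (its y), 21 mm thick; origin: centre of its underside. Loose. A wall cabinet overhangs the worktop behind it, from 0.45 m up: stay low there.
- mug: blue-grey mug, 78 mm across, 97 mm high; bystander
- lemon_a: lemon, 83 mm long, 58 mm thick; bystander
- lemon_b: lemon, 78 mm long, 56 mm thick; bystander
- jar: glass clip-top jar, 78 mm across, 122 mm high; bystander
Things that resemble listed ones, but are neither listed nor needed, are in the scene too. Several things have the shape of the cap; the one meant has the colours described above.

How it is judged (in metres and radians):
On the way, in this order (a step that is already met when the one before it is completed fails the run):
1. the cap has climbed some 8 mm up its thread (z of cap in the frame of dispenser above 0.2205 m), for 0.2 s.
2. the cap is clear above the neck and touches the dispenser no more (z of cap in the frame of dispenser above 0.247 m and contact force between cap and dispenser below 0.2 N), for 0.2 s.
At the end, for the whole second after the job is handed in: The cap stands upright (within 0.1 rad), lower edge down, on the wooden board (its lower edge less than 30 mm above the board's underside), at rest (under 0.02 m/s) and let go; mug, lemons and jar are within 30 mm of where they stood (contact force between cap and board above 0.2 N and angle between cap's own z axis and vertical below 0.1 rad and z of cap in the frame of board below 0.03 m and linear speed of cap below 0.02 m/s and distance of each of mug, lemon_a, lemon_b, jar from where it was at the start of the episode below 0.03 m); the robot touches nothing.
It fails at once if the thread is strained: the cap is pulled, pushed or cocked on the dispenser with over 35 N (all contacts summed, the spring's push included) (contact force between cap and dispenser above 35 N).
It fails at once if the fingers press on the dispenser itself with over 15 N (contact force between the fingers and dispenser above 15 N).
It fails at once if the cap falls or flies off (faster than 0.3 m/s while out of the fingers) (contact force between the fingers and cap below 0.1 N and linear speed of cap above 0.3 m/s).
It fails at once if the mug, a lemon or the jar is pushed more than 30 mm (distance of any of mug, lemon_a, lemon_b, jar from where it was at the start of the episode above 0.03 m).
It also fails if it takes over 72 s, if anything falls off the work surface, if the arm or the gripper's body presses on something with over 40 N, if the wrist force passes 120 N, or if a joint passes its speed limit or range.

## Working session

There is one attempt and no reset: what is moved stays moved. The work goes in short steps, Python scripts to look and compute and a tool call to move; the robot and the scene stay as the last step left them, time stands still between calls to the robot, and variables do not carry over. Pictures are saved under pics/ and viewed, at most 10 in all, crops included, and the job is handed in when it is done.

Besides the shell and the picture viewer there is one more tool, called after "Request:" as name([rows], argument=value, ...), one row to a line, values as JSON. arm_command: Moves the arm, as the interface text tells. Its arguments: {"type":"object","properties":{"rows":{"type":"array"},"squeeze":{"type":"number"}},"required":["rows"]}

```bash
mkdir -p pics; cat > h.py <<'E'
import numpy as np, cv2
from workcell import env
def world(f,u,v,z=None):
    h=f["img"].shape[0]; fl=h/2/np.tan(np.radians(f["fov_y"])/2)
    z=f["z_map"][v,u] if z is None else z
    c=np.stack([(u-f["cx"])/fl*z,(v-f["cy"])/fl*z,z*np.ones_like(u,dtype=float)],-1)
    return (c-f["t"])@f["R"]
def cloud(f):
    v,u=np.mgrid[:384,:512]; return world(f,u,v,f["z_map"])
E
python3 - <<'E'
from h import *
fs=[]
for n in("scene","top"):
    f=env.grab_frame(n); np.savez(n+".npz",**f); fs.append(f["img"])
    cv2.imwrite(f"pics/{n}.png",cv2.resize(f["img"],(800,600)))
print(env.state())
E
```

```text
{'time_s': 0.1, 'qpos': array([-7.08191769e+01,  1.83478577e+01,  8.96987208e+01, -1.64995534e-03,
        7.20426914e+01, -1.14549357e+00]), 'qvel': array([-0.028745  , -0.04405929, -0.15592077, -0.0129051 ,  0.10429063,
        0.05466722]), 'effort': array([ 1.22750691e-03, -4.13329411e+01, -2.32509720e+01,  7.29036774e-02,
        4.21847985e-02, -5.41333395e-05]), 'ee_pos': array([ 199.58744783, -538.78109684,  213.21026079]), 'ee_rot': array([-1.79910717e+02, -2.16148339e-04,  2.03268264e+01]), 'force': array([0.04712156, 0.82831475, 0.50959174]), 'torque': array([-0.00162725,  0.0347041 , -0.05182023]), 'gripper_force': 0.0, 'gripper_width': 90.73675636053821}
```

View pics/scene.png

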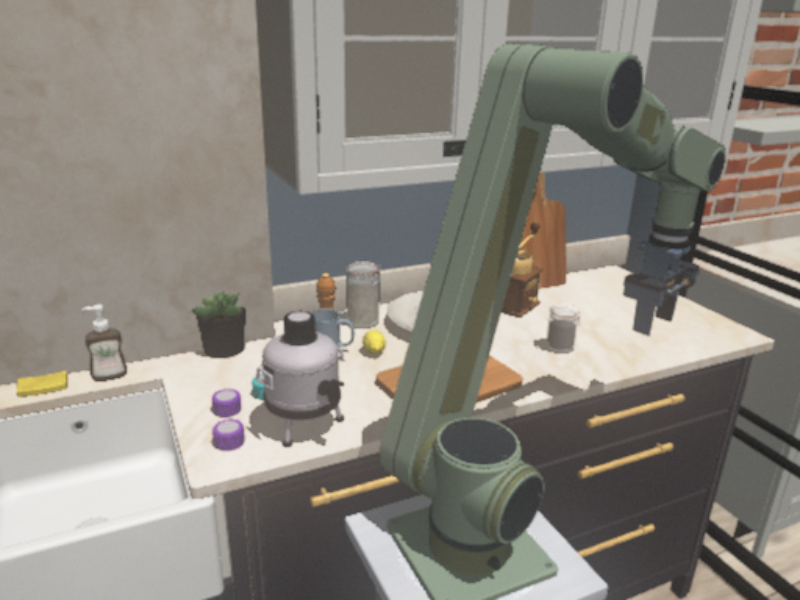

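View pics/top.png

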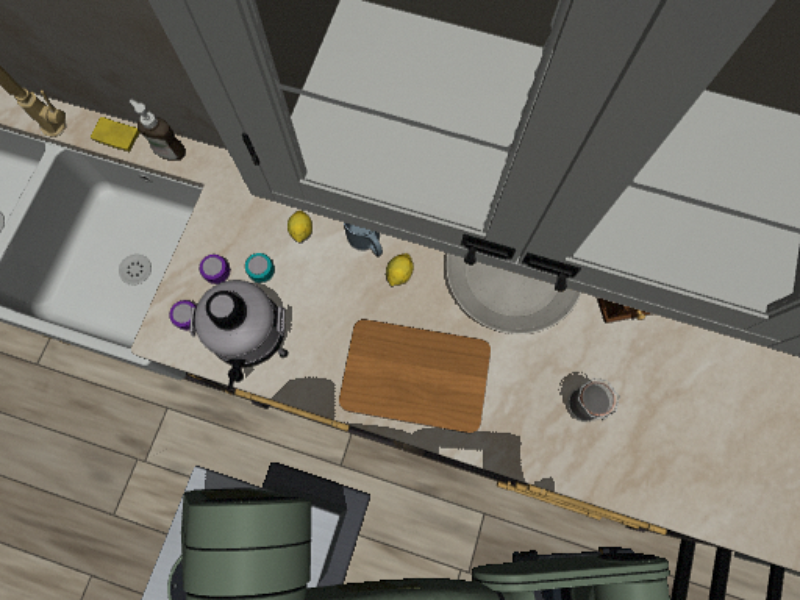

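The scene view shows the dispenser at about (300,380) with its black cap at (299,325). In the top view the cap is at (226,309), the board at (415,375), the lemons at (300,226) and (400,269), the mug at (362,237) and the jar at (590,398).

```bash
python3 - <<'E'
from h import *
for n in("scene","top"):
    f=dict(np.load(n+".npz")); P=cloud(f)
    img=f["img"].astype(int)
    box={"scene":(slice(195,225),slice(175,208)),"top":(slice(180,215),slice(128,160))}[n]
    Q=P[box].reshape(-1,3); c=img[box].reshape(-1,3)
    m=(Q[:,2]>243)&(Q[:,2]<256)&(c.max(1)<110)
    q=Q[m]; print(n,"cap top",m.sum(),np.median(q,0),(q.min(0)+q.max(0))/2,np.ptp(q,axis=0))
    # drum: shoulder ring points z 120..150
    if n=="top":
        hsv=cv2.cvtColor(f["img"],cv2.COLOR_BGR2HSV)
        b=np.zeros((384,512),np.uint8); b[195:282,210:320]=255
        m=(P[...,2]>14)&(P[...,2]<28)&(b>0)
        q=P[m]; r=cv2.minAreaRect(q[:,:2].astype(np.float32)); print("board",r,np.median(q[:,2]))
        m=(P[...,2]>40)&(P[...,2]<270)
        for nm,(u,v) in dict(lemA=(192,145),mug=(232,152),lemB=(256,172),jar=(378,255),teal=(166,170),pur=(136,171)).items(): print(nm,P[v,u])
    m=(P[...,2]>60)&(P[...,2]<207)&(abs(P[...,1]-q[:,1].mean())<2000)
E
```

```text
scene cap top 85 [420.62755412 151.92048472 250.05370741] [435.01664904 144.08965773 249.17655941] [51.66821107 57.49325142 12.32324946]
top cap top 196 [435.91607417 135.5280073  248.35575204] [438.97346791 139.85874435 248.23310064] [59.76030353 61.61854133 10.28094725]
board ((505.187744140625, -220.10198974609375), (280.7228088378906, 308.8627014160156), 7.641546249389648) 20.479731841421184
lemA [696.24021344 119.48075293  50.44239387]
mug [703.10905562 -26.56727746  79.17746004]
lemB [ 667.44948588 -122.93178918   56.11257553]
jar [ 505.97369014 -559.69857159  119.97943078]
teal [587.21803528 177.37842626  34.29739248]
pur [552.14811575 274.26740287  35.1026874 ]
```

```bash
cat >> h.py <<'E'
from scipy.spatial.transform import Rotation as Ro
def delta(goal,yaw=None):
    s=env.state(); R=Ro.from_euler("xyz",s["ee_rot"],degrees=True).as_matrix()
    d=R.T@(np.array(goal)-s["ee_pos"])
    print("delta",d.round(1),"" if yaw is None else "roll %.2f"%(-(yaw-s["ee_rot"][2])/5))
def st():
    s=env.state(); print("t%.1f"%s["time_s"],"p",s["ee_pos"].round(1),"r",s["ee_rot"].round(1),"F",s["force"].round(1),"T",s["torque"].round(2),"w %.1f gf %.1f"%(s["gripper_width"],s["gripper_force"]),"q",s["qpos"].round(0))
E
python3 - <<'E'
from h import *
delta((437,140,320),-30)
f=dict(np.load("top.npz"));P=cloud(f)
hsv=cv2.cvtColor(f["img"],cv2.COLOR_BGR2HSV); h=np.median(hsv[225:255,240:300].reshape(-1,3),0)
m=(np.abs(hsv.astype(int)-h)<[6,60,60]).all(2)&(np.abs(P[...,2]-21)<6); m=m.astype(np.uint8); m=cv2.morphologyEx(m,cv2.MORPH_OPEN,np.ones((3,3)))
n,l,s_,c=cv2.connectedComponentsWithStats(m); k=l[240,266]
print(h,cv2.minAreaRect(P[l==k][:,:2].astype(np.float32)),s_[k])
E
```

```text
delta [ 458.4 -554.2 -105.9] roll 10.07
[ 15. 154. 131.] ((464.8965148925781, -220.72732543945312), (200.0723876953125, 299.37957763671875), 7.658880710601807) [ 217  205   97   72 5215]
```

Request:
arm_command([
  {"delta_pos": [0, 0, -40], "roll": 0, "jaw": 100},
  {"delta_pos": [20, -24, -80], "roll": 1, "jaw": 100},
  {"delta_pos": [45, -55, -106], "roll": 2, "jaw": 100},
  {"delta_pos": [70, -85, -106], "roll": 3, "jaw": 100},
  {"delta_pos": [95, -115, -106], "roll": 4, "jaw": 100},
  {"delta_pos": [120, -145, -106], "roll": 5, "jaw": 100},
  {"delta_pos": [145, -175, -106], "roll": 6, "jaw": 100},
  {"delta_pos": [170, -205, -106], "roll": 7, "jaw": 100},
  {"delta_pos": [195, -236, -106], "roll": 8, "jaw": 100},
  {"delta_pos": [220, -266, -106], "roll": 9, "jaw": 100},
  {"delta_pos": [245, -296, -106], "roll": 10, "jaw": 100},
  {"delta_pos": [270, -326, -106], "roll": 10, "jaw": 100},
  {"delta_pos": [295, -357, -106], "roll": 10, "jaw": 100},
  {"delta_pos": [320, -387, -106], "roll": 10, "jaw": 100},
  {"delta_pos": [345, -417, -106], "roll": 10, "jaw": 100},
  {"delta_pos": [370, -447, -106], "roll": 10, "jaw": 100},
  {"delta_pos": [395, -478, -106], "roll": 10, "jaw": 100},
  {"delta_pos": [420, -508, -106], "roll": 10, "jaw": 100},
  {"delta_pos": [440, -532, -106], "roll": 10, "jaw": 100},
  {"delta_pos": [458, -554, -106], "roll": 10, "jaw": 100},
])

```text
time_s: 1.77
ee_pos: [436.8, 141.7, 319.5]
ee_rot: [180.0, 0.0, -29.6]
force: [0.6, -0.8, 0.5]
gripper_width: 91.1
gripper_force: 0.0
```

Request:
arm_command([
  {"delta_pos": [0, 0, 0], "roll": 0, "jaw": 100},
  {"delta_pos": [0, 0, 0], "roll": 0, "jaw": 100},
  {"delta_pos": [0, 0, 0], "roll": 0, "jaw": 100},
])

```text
time_s: 2.02
ee_pos: [436.3, 138.9, 319.6]
ee_rot: [179.9, 0.0, -29.7]
force: [0.2, -1.0, -0.4]
gripper_width: 91.0
gripper_force: 0.0
```

```bash
python3 - <<'E'
from h import *
st(); s=env.state(); f=env.grab_frame("wrist"); np.savez("w1.npz",**f,ee_pos=s["ee_pos"],ee_rot=s["ee_rot"])
cv2.imwrite("pics/w1.png",f["img"]); print(f["T_tool_cam"].round(3),f["fov_y"])
R=Ro.from_euler("xyz",s["ee_rot"],degrees=True).as_matrix(); T=f["T_tool_cam"]
fl=192/np.tan(np.radians(f["fov_y"])/2); v,u=np.mgrid[:384,:512]; z=f["z_map"]
C=np.stack([(u-f["cx"])/fl*z,(v-f["cy"])/fl*z,z],-1)@T[:3,:3].T+T[:3,3]
P=C@R.T+s["ee_pos"]
m=(z>0)&(np.hypot(P[...,0]-437,P[...,1]-140)<50)&(P[...,2]>240)&(P[...,2]<258)
m=cv2.morphologyEx(m.astype(np.uint8),cv2.MORPH_OPEN,np.ones((3,3)))>0
q=P[m]; print(m.sum(),np.median(q,0))
(c,r)=cv2.minEnclosingCircle(q[:,:2].astype(np.float32)); print(c,r)
E
```

```text
t2.0 p [436.3 138.9 319.6] r [179.9   0.  -29.7] F [ 0.2 -1.  -0.4] T [0.07 0.02 0.01] w 91.0 gf 0.0 q [ 16.   5.  92.  -0.  83. 136.]
[[ 0.00000e+00 -9.56000e-01 -2.94000e-01  8.34720e+01]
 [ 1.00000e+00 -0.00000e+00  1.00000e-03  2.94000e-01]
 [-1.00000e-03 -2.94000e-01  9.56000e-01 -1.71717e+02]
 [ 0.00000e+00  0.00000e+00  0.00000e+00  1.00000e+00]] 65.965838868869
3650 [442.92883304 138.81665715 250.13161978]
(440.64447021484375, 140.11346435546875) 30.574724197387695
```

View pics/w1.png

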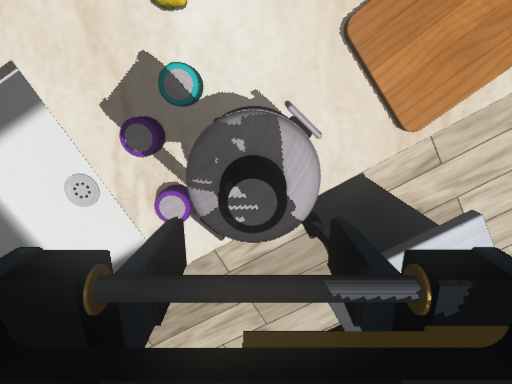

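The cap is at pixel (252,194), about (440.5, 140) in world, with its top at z≈250. I'll descend and grip it lightly to centre.

Request:
arm_command([
  {"delta_pos": [3, -3, 25], "roll": 0, "jaw": 100},
  {"delta_pos": [3, -3, 50], "roll": 0, "jaw": 100},
  {"delta_pos": [3, -3, 70], "roll": 0, "jaw": 100},
  {"delta_pos": [3, -3, 85], "roll": 0, "jaw": 100},
  {"delta_pos": [3, -3, 95], "roll": 0, "jaw": 100},
  {"delta_pos": [3, -3, 99], "roll": 0, "jaw": 100},
  {"delta_pos": [3, -3, 99], "roll": 0, "jaw": 100},
  {"delta_pos": [3, -3, 99], "roll": 0, "jaw": 72},
  {"delta_pos": [3, -3, 99], "roll": 0, "jaw": 70},
  {"delta_pos": [3, -3, 99], "roll": 0, "jaw": 68},
  {"delta_pos": [3, -3, 99], "roll": 0, "jaw": 68},
], squeeze=3)

```text
time_s: 2.98
ee_pos: [441.3, 140.6, 221.6]
ee_rot: [-179.9, -0.1, -29.7]
force: [-0.5, -0.4, 0.3]
gripper_width: 67.4
gripper_force: 0.0
```

Request:
arm_command([
  {"delta_pos": [0, 0, 0], "roll": 0, "jaw": 64},
  {"delta_pos": [0, 0, 0], "roll": 0, "jaw": 62},
  {"delta_pos": [0, 0, 0], "roll": 0, "jaw": 60},
  {"delta_pos": [0, 0, 0], "roll": 0, "jaw": 60},
  {"delta_pos": [0, 0, 0], "roll": 0, "jaw": 60},
], squeeze=3)

```text
time_s: 3.4
ee_pos: [441.1, 140.6, 221.2]
ee_rot: [-180.0, -0.0, -29.7]
force: [-0.5, 0.1, 2.9]
gripper_width: 61.2
gripper_force: 3.0
```

```bash
python3 -c "
from h import *
st()"
```

```text
t3.4 p [441.1 140.6 221.2] r [-180.    -0.   -29.7] F [-0.5  0.1  2.9] T [-0.05  0.02  0.02] w 61.2 gf 3.0 q [ 16.   8. 103.  -0.  69. 136.]
```

Request:
arm_command([
  {"delta_pos": [0, 0, 0], "roll": 0, "jaw": 55},
  {"delta_pos": [0, 0, 0], "roll": 0, "jaw": 55},
  {"delta_pos": [0, 0, -0.1], "roll": -0.7, "jaw": 55},
  {"delta_pos": [0, 0, -0.2], "roll": -1.4, "jaw": 55},
  {"delta_pos": [0, 0, -0.3], "roll": -2.1, "jaw": 55},
  {"delta_pos": [0, 0, -0.4], "roll": -2.8, "jaw": 55},
  {"delta_pos": [0, 0, -0.5], "roll": -3.5, "jaw": 55},
  {"delta_pos": [0, 0, -0.6], "roll": -4, "jaw": 55},
  {"delta_pos": [0, 0, -0.6], "roll": -4, "jaw": 55},
], squeeze=22)

```text
time_s: 4.15
ee_pos: [441.1, 140.7, 221.8]
ee_rot: [-180.0, -0.0, -9.6]
force: [-0.0, 0.5, 4.4]
gripper_width: 60.9
gripper_force: 22.0
```

```bash
python3 -c "
from h import *
st()"
```

```text
t4.2 p [441.1 140.7 221.8] r [-180.    -0.    -9.6] F [-0.   0.5  4.4] T [ 0.06 -0.    0.16] w 60.9 gf 22.0 q [ 16.   8. 103.   0.  70. 116.]
```

Request:
arm_command([
  {"delta_pos": [0, 0, -0.15], "roll": -1, "jaw": 55},
  {"delta_pos": [0, 0, -0.3], "roll": -2, "jaw": 55},
  {"delta_pos": [0, 0, -0.45], "roll": -3, "jaw": 55},
  {"delta_pos": [0, 0, -0.6], "roll": -4, "jaw": 55},
  {"delta_pos": [0, 0, -0.75], "roll": -5, "jaw": 55},
  {"delta_pos": [0, 0, -0.9], "roll": -6, "jaw": 55},
  {"delta_pos": [0, 0, -0.9], "roll": -6, "jaw": 55},
])

```text
time_s: 4.73
ee_pos: [441.2, 140.7, 222.8]
ee_rot: [180.0, -0.1, 20.4]
force: [-0.6, 0.1, 4.9]
gripper_width: 60.4
gripper_force: 22.0
```

Request:
arm_command([
  {"delta_pos": [0, 0, -0.15], "roll": -1, "jaw": 55},
  {"delta_pos": [0, 0, -0.3], "roll": -2, "jaw": 55},
  {"delta_pos": [0, 0, -0.45], "roll": -3, "jaw": 55},
  {"delta_pos": [0, 0, -0.6], "roll": -4, "jaw": 55},
  {"delta_pos": [0, 0, -0.75], "roll": -5, "jaw": 55},
  {"delta_pos": [0, 0, -0.9], "roll": -6, "jaw": 55},
  {"delta_pos": [0, 0, -0.9], "roll": -6, "jaw": 55},
])

```text
time_s: 5.32
ee_pos: [441.2, 140.7, 223.7]
ee_rot: [180.0, -0.1, 50.3]
force: [-0.2, 0.9, 4.5]
gripper_width: 60.4
gripper_force: 22.0
```

```bash
python3 -c "
from h import *
st()"
```

```text
t5.3 p [441.2 140.7 223.7] r [ 1.80e+02 -1.00e-01  5.03e+01] F [-0.2  0.9  4.5] T [-0.   -0.05  0.1 ] w 60.4 gf 22.0 q [ 16.   8. 102.  -0.  70.  56.]
```

Request:
arm_command([
  {"delta_pos": [0, 0, -0.2], "roll": 0, "jaw": 55},
  {"delta_pos": [0, 0, -0.4], "roll": 0, "jaw": 55},
  {"delta_pos": [0, 0, -0.4], "roll": 0, "jaw": 55},
])

```text
time_s: 5.57
ee_pos: [441.2, 140.6, 223.8]
ee_rot: [180.0, -0.0, 50.2]
force: [0.8, 0.1, 4.4]
gripper_width: 60.1
gripper_force: 22.0
```

Request:
arm_command([
  {"delta_pos": [0, 0, -0.2], "roll": 0, "jaw": 55},
  {"delta_pos": [0, 0, -0.4], "roll": 0, "jaw": 55},
  {"delta_pos": [0, 0, -0.4], "roll": 0, "jaw": 55},
])

```text
time_s: 5.82
ee_pos: [441.2, 140.6, 223.9]
ee_rot: [180.0, -0.0, 50.3]
force: [2.1, 1.0, 1.7]
gripper_width: 60.5
gripper_force: 22.0
```

Request:
arm_command([
  {"delta_pos": [0, 0, -0.15], "roll": -1, "jaw": 55},
  {"delta_pos": [0, 0, -0.3], "roll": -2, "jaw": 55},
  {"delta_pos": [0, 0, -0.45], "roll": -3, "jaw": 55},
  {"delta_pos": [0, 0, -0.6], "roll": -4, "jaw": 55},
  {"delta_pos": [0, 0, -0.75], "roll": -5, "jaw": 55},
  {"delta_pos": [0, 0, -0.9], "roll": -6, "jaw": 55},
  {"delta_pos": [0, 0, -0.9], "roll": -6, "jaw": 55},
])

```text
time_s: 6.4
ee_pos: [440.5, 140.2, 224.9]
ee_rot: [-180.0, 0.1, 80.4]
force: [0.1, -0.4, 3.4]
gripper_width: 60.6
gripper_force: 22.0
```

Request:
arm_command([
  {"delta_pos": [0, 0, -0.15], "roll": -1, "jaw": 55},
  {"delta_pos": [0, 0, -0.3], "roll": -2, "jaw": 55},
  {"delta_pos": [0, 0, -0.45], "roll": -3, "jaw": 55},
  {"delta_pos": [0, 0, -0.6], "roll": -4, "jaw": 55},
  {"delta_pos": [0, 0, -0.75], "roll": -5, "jaw": 55},
  {"delta_pos": [0, 0, -0.9], "roll": -6, "jaw": 55},
  {"delta_pos": [0, 0, -0.9], "roll": -6, "jaw": 55},
])

```text
time_s: 6.98
ee_pos: [440.5, 140.3, 225.8]
ee_rot: [-179.9, 0.0, 110.3]
force: [-0.5, -0.2, 3.6]
gripper_width: 60.3
gripper_force: 22.0
```

```bash
python3 -c "
from h import *
st()"
```

```text
t7.0 p [440.5 140.3 225.8] r [-179.9    0.   110.3] F [-0.5 -0.2  3.6] T [-0.1  -0.16  0.11] w 60.3 gf 22.0 q [ 16.   8. 102.  -0.  70.  -4.]
```

Request:
arm_command([
  {"delta_pos": [0, 0, -0.15], "roll": -1, "jaw": 55},
  {"delta_pos": [0, 0, -0.3], "roll": -2, "jaw": 55},
  {"delta_pos": [0, 0, -0.5], "roll": -3, "jaw": 55},
  {"delta_pos": [0, 0, -0.65], "roll": -4, "jaw": 55},
  {"delta_pos": [0, 0, -0.8], "roll": -5, "jaw": 55},
  {"delta_pos": [0, 0, -0.95], "roll": -6, "jaw": 55},
  {"delta_pos": [0, 0, -1.1], "roll": -7, "jaw": 55},
  {"delta_pos": [0, 0, -1.25], "roll": -8, "jaw": 55},
  {"delta_pos": [0, 0, -1.4], "roll": -9, "jaw": 55},
  {"delta_pos": [0, 0, -1.6], "roll": -10, "jaw": 55},
  {"delta_pos": [0, 0, -1.75], "roll": -11, "jaw": 55},
  {"delta_pos": [0, 0, -1.9], "roll": -12, "jaw": 55},
  {"delta_pos": [0, 0, -1.9], "roll": -12, "jaw": 55},
])

```text
time_s: 8.07
ee_pos: [440.5, 140.5, 227.8]
ee_rot: [-180.0, -0.0, 170.2]
force: [-0.5, -0.7, 3.7]
gripper_width: 60.8
gripper_force: 22.0
```

Request:
arm_command([
  {"delta_pos": [0, 0, -0.15], "roll": -1, "jaw": 55},
  {"delta_pos": [0, 0, -0.3], "roll": -2, "jaw": 55},
  {"delta_pos": [0, 0, -0.5], "roll": -3, "jaw": 55},
  {"delta_pos": [0, 0, -0.65], "roll": -4, "jaw": 55},
  {"delta_pos": [0, 0, -0.8], "roll": -5, "jaw": 55},
  {"delta_pos": [0, 0, -0.95], "roll": -6, "jaw": 55},
  {"delta_pos": [0, 0, -1.1], "roll": -7, "jaw": 55},
  {"delta_pos": [0, 0, -1.25], "roll": -8, "jaw": 55},
  {"delta_pos": [0, 0, -1.25], "roll": -8, "jaw": 55},
])

```text
time_s: 8.82
ee_pos: [440.6, 140.5, 229.1]
ee_rot: [180.0, -0.0, -149.8]
force: [-0.8, 0.3, 3.8]
gripper_width: 60.3
gripper_force: 22.0
```

```bash
python3 -c "
from h import *
st()"
```

```text
t8.8 p [440.6 140.5 229.1] r [ 180.    -0.  -149.8] F [-0.8  0.3  3.8] T [ 0.15 -0.09  0.06] w 60.3 gf 22.0 q [  16.    8.  102.    0.   71. -104.]
```

Request:
arm_command([
  {"delta_pos": [0, 0, -0.15], "roll": -1, "jaw": 55},
  {"delta_pos": [0, 0, -0.3], "roll": -2, "jaw": 55},
  {"delta_pos": [0, 0, -0.5], "roll": -3, "jaw": 55},
  {"delta_pos": [0, 0, -0.65], "roll": -4, "jaw": 55},
  {"delta_pos": [0, 0, -0.8], "roll": -5, "jaw": 55},
  {"delta_pos": [0, 0, -0.95], "roll": -6, "jaw": 55},
  {"delta_pos": [0, 0, -0.95], "roll": -6, "jaw": 55},
  {"delta_pos": [0, 0, -0.95], "roll": -6, "jaw": 75},
  {"delta_pos": [0, 0, -0.95], "roll": -6, "jaw": 85},
  {"delta_pos": [0, 0, -0.95], "roll": -6, "jaw": 85},
  {"delta_pos": [0, 0, -0.95], "roll": -6, "jaw": 85},
])

```text
time_s: 9.73
ee_pos: [440.5, 140.4, 229.5]
ee_rot: [180.0, -0.1, -119.8]
force: [-0.4, 0.4, -0.1]
gripper_width: 77.4
gripper_force: 0.0
```

```bash
python3 -c "
from h import *
st()
print([{'delta_pos':[0,0,0],'roll':round(1.4*i,1),'jaw':85} for i in range(1,3)])"
```

```text
t9.7 p [440.5 140.4 229.5] r [ 1.800e+02 -1.000e-01 -1.198e+02] F [-0.4  0.4 -0.1] T [ 0.15 -0.07  0.03] w 77.4 gf 0.0 q [  16.    8.  102.   -0.   71. -134.]
[{'delta_pos': [0, 0, 0], 'roll': 1.4, 'jaw': 85}, {'delta_pos': [0, 0, 0], 'roll': 2.8, 'jaw': 85}]
```

Request:
arm_command([
  {"delta_pos": [0, 0, 0], "roll": 1.35, "jaw": 85},
  {"delta_pos": [0, 0, 0], "roll": 2.7, "jaw": 85},
  {"delta_pos": [0, 0, 0], "roll": 4.05, "jaw": 85},
  {"delta_pos": [0, 0, 0], "roll": 5.4, "jaw": 85},
  {"delta_pos": [0, 0, 0], "roll": 6.75, "jaw": 85},
  {"delta_pos": [0, 0, 0], "roll": 8.1, "jaw": 85},
  {"delta_pos": [0, 0, 0], "roll": 9.45, "jaw": 85},
  {"delta_pos": [0, 0, 0], "roll": 10.8, "jaw": 85},
  {"delta_pos": [0, 0, 0], "roll": 12.15, "jaw": 85},
  {"delta_pos": [0, 0, 0], "roll": 13.5, "jaw": 85},
  {"delta_pos": [0, 0, 0], "roll": 14.85, "jaw": 85},
  {"delta_pos": [0, 0, 0], "roll": 16.2, "jaw": 85},
  {"delta_pos": [0, 0, 0], "roll": 17.55, "jaw": 85},
  {"delta_pos": [0, 0, 0], "roll": 18.9, "jaw": 85},
  {"delta_pos": [0, 0, 0], "roll": 20.25, "jaw": 85},
  {"delta_pos": [0, 0, 0], "roll": 21.6, "jaw": 85},
  {"delta_pos": [0, 0, 0], "roll": 22.95, "jaw": 85},
  {"delta_pos": [0, 0, 0], "roll": 24.3, "jaw": 85},
  {"delta_pos": [0, 0, 0], "roll": 25.65, "jaw": 85},
  {"delta_pos": [0, 0, 0], "roll": 27, "jaw": 85},
])

```text
time_s: 11.4
ee_pos: [440.7, 140.5, 229.7]
ee_rot: [-180.0, 0.0, 104.9]
force: [-0.2, 0.4, 1.1]
gripper_width: 77.8
gripper_force: 0.0
```

Request:
arm_command([
  {"delta_pos": [0, 0, 0], "roll": 1.35, "jaw": 85},
  {"delta_pos": [0, 0, 0], "roll": 2.7, "jaw": 85},
  {"delta_pos": [0, 0, 0], "roll": 4.05, "jaw": 85},
  {"delta_pos": [0, 0, 0], "roll": 5.4, "jaw": 85},
  {"delta_pos": [0, 0, 0], "roll": 6.75, "jaw": 85},
  {"delta_pos": [0, 0, 0], "roll": 8.1, "jaw": 85},
  {"delta_pos": [0, 0, 0], "roll": 9.45, "jaw": 85},
  {"delta_pos": [0, 0, 0], "roll": 10.8, "jaw": 85},
  {"delta_pos": [0, 0, 0], "roll": 12.15, "jaw": 85},
  {"delta_pos": [0, 0, 0], "roll": 13.5, "jaw": 85},
  {"delta_pos": [0, 0, 0], "roll": 14.85, "jaw": 85},
  {"delta_pos": [0, 0, 0], "roll": 16.2, "jaw": 85},
  {"delta_pos": [0, 0, 0], "roll": 17.55, "jaw": 85},
  {"delta_pos": [0, 0, 0], "roll": 18.9, "jaw": 85},
  {"delta_pos": [0, 0, 0], "roll": 20.25, "jaw": 85},
  {"delta_pos": [0, 0, 0], "roll": 21.6, "jaw": 85},
  {"delta_pos": [0, 0, 0], "roll": 22.95, "jaw": 85},
  {"delta_pos": [0, 0, 0], "roll": 24.3, "jaw": 85},
  {"delta_pos": [0, 0, 0], "roll": 25.65, "jaw": 85},
  {"delta_pos": [0, 0, 0], "roll": 27, "jaw": 85},
])

```text
time_s: 13.07
ee_pos: [440.7, 140.5, 229.7]
ee_rot: [180.0, 0.0, -30.1]
force: [-0.8, 0.6, 0.1]
gripper_width: 77.7
gripper_force: 0.0
```

Request:
arm_command([
  {"delta_pos": [0, 0, 0], "roll": 0, "jaw": 70},
  {"delta_pos": [0, 0, 0], "roll": 0, "jaw": 68},
  {"delta_pos": [0, 0, 0], "roll": 0, "jaw": 64},
  {"delta_pos": [0, 0, 0], "roll": 0, "jaw": 60},
  {"delta_pos": [0, 0, 0], "roll": 0, "jaw": 55},
  {"delta_pos": [0, 0, 0], "roll": 0, "jaw": 55},
], squeeze=22)

```text
time_s: 13.57
ee_pos: [440.8, 140.6, 229.9]
ee_rot: [180.0, 0.0, -29.6]
force: [0.5, 1.0, -0.7]
gripper_width: 61.0
gripper_force: 22.0
```

```bash
python3 -c "
from h import *
st()"
```

```text
t13.6 p [440.8 140.6 229.9] r [180.    0.  -29.6] F [ 0.5  1.  -0.7] T [ 0.14 -0.01  0.02] w 61.0 gf 22.0 q [ 16.   8. 102.   0.  71. 136.]
```

Request:
arm_command([
  {"delta_pos": [0, 0, -0.15], "roll": -1, "jaw": 55},
  {"delta_pos": [0, 0, -0.3], "roll": -2, "jaw": 55},
  {"delta_pos": [0, 0, -0.45], "roll": -3, "jaw": 55},
  {"delta_pos": [0, 0, -0.6], "roll": -4, "jaw": 55},
  {"delta_pos": [0, 0, -0.75], "roll": -5, "jaw": 55},
  {"delta_pos": [0, 0, -0.9], "roll": -6, "jaw": 55},
  {"delta_pos": [0, 0, -1.05], "roll": -7, "jaw": 55},
  {"delta_pos": [0, 0, -1.2], "roll": -8, "jaw": 55},
  {"delta_pos": [0, 0, -1.2], "roll": -8, "jaw": 55},
])

```text
time_s: 14.32
ee_pos: [440.9, 140.3, 231.2]
ee_rot: [180.0, -0.0, 10.4]
force: [0.5, -0.3, -0.5]
gripper_width: 60.3
gripper_force: 22.0
```

Request:
arm_command([
  {"delta_pos": [0, 0, -0.15], "roll": -1, "jaw": 55},
  {"delta_pos": [0, 0, -0.3], "roll": -2, "jaw": 55},
  {"delta_pos": [0, 0, -0.45], "roll": -3, "jaw": 55},
  {"delta_pos": [0, 0, -0.6], "roll": -4, "jaw": 55},
  {"delta_pos": [0, 0, -0.75], "roll": -5, "jaw": 55},
  {"delta_pos": [0, 0, -0.9], "roll": -6, "jaw": 55},
  {"delta_pos": [0, 0, -1.05], "roll": -7, "jaw": 55},
  {"delta_pos": [0, 0, -1.2], "roll": -8, "jaw": 55},
  {"delta_pos": [0, 0, -1.2], "roll": -8, "jaw": 55},
])

```text
time_s: 15.07
ee_pos: [440.9, 140.4, 232.6]
ee_rot: [180.0, 0.0, 50.3]
force: [1.0, -0.2, 0.3]
gripper_width: 60.6
gripper_force: 22.0
```

```bash
python3 -c "
from h import *
st()"
```

```text
t15.1 p [440.9 140.4 232.6] r [180.    0.   50.3] F [ 1.  -0.2  0.3] T [-0.03 -0.08  0.1 ] w 60.6 gf 22.0 q [ 16.   7. 102.  -0.  71.  56.]
```

Request:
arm_command([
  {"delta_pos": [0, 0, -0.15], "roll": -1, "jaw": 55},
  {"delta_pos": [0, 0, -0.3], "roll": -2, "jaw": 55},
  {"delta_pos": [0, 0, -0.45], "roll": -3, "jaw": 55},
  {"delta_pos": [0, 0, -0.6], "roll": -4, "jaw": 55},
  {"delta_pos": [0, 0, -0.75], "roll": -5, "jaw": 55},
  {"delta_pos": [0, 0, -0.9], "roll": -6, "jaw": 55},
  {"delta_pos": [0, 0, -1.05], "roll": -7, "jaw": 55},
  {"delta_pos": [0, 0, -1.2], "roll": -8, "jaw": 55},
  {"delta_pos": [0, 0, -1.2], "roll": -8, "jaw": 55},
])

```text
time_s: 15.82
ee_pos: [441.0, 140.5, 233.8]
ee_rot: [180.0, 0.0, 90.2]
force: [0.4, 0.4, 1.0]
gripper_width: 60.4
gripper_force: 22.0
```

Request:
arm_command([
  {"delta_pos": [0, 0, -0.15], "roll": -1, "jaw": 55},
  {"delta_pos": [0, 0, -0.3], "roll": -2, "jaw": 55},
  {"delta_pos": [0, 0, -0.45], "roll": -3, "jaw": 55},
  {"delta_pos": [0, 0, -0.6], "roll": -4, "jaw": 55},
  {"delta_pos": [0, 0, -0.6], "roll": -4, "jaw": 55},
])

```text
time_s: 16.23
ee_pos: [441.0, 140.6, 234.5]
ee_rot: [180.0, 0.0, 110.2]
force: [0.1, 0.5, 1.2]
gripper_width: 60.7
gripper_force: 22.0
```

```bash
python3 -c "
from h import *
st()"
```

```text
t16.2 p [441.  140.6 234.5] r [180.    0.  110.2] F [0.1 0.5 1.2] T [-0.03 -0.1   0.08] w 60.7 gf 22.0 q [ 16.   7. 101.  -0.  71.  -4.]
```

Request:
arm_command([
  {"delta_pos": [0, 0, -0.15], "roll": -1, "jaw": 55},
  {"delta_pos": [0, 0, -0.3], "roll": -2, "jaw": 55},
  {"delta_pos": [0, 0, -0.45], "roll": -3, "jaw": 55},
  {"delta_pos": [0, 0, -0.6], "roll": -4, "jaw": 55},
  {"delta_pos": [0, 0, -0.75], "roll": -5, "jaw": 55},
  {"delta_pos": [0, 0, -0.9], "roll": -6, "jaw": 55},
  {"delta_pos": [0, 0, -0.9], "roll": -6, "jaw": 55},
])

```text
time_s: 16.82
ee_pos: [441.1, 140.6, 235.5]
ee_rot: [180.0, 0.0, 140.1]
force: [0.4, -0.5, 2.7]
gripper_width: 60.8
gripper_force: 22.0
```

Request:
arm_command([
  {"delta_pos": [0, 0, -0.15], "roll": -1, "jaw": 55},
  {"delta_pos": [0, 0, -0.3], "roll": -2, "jaw": 55},
  {"delta_pos": [0, 0, -0.45], "roll": -3, "jaw": 55},
  {"delta_pos": [0, 0, -0.6], "roll": -4, "jaw": 55},
  {"delta_pos": [0, 0, -0.75], "roll": -5, "jaw": 55},
  {"delta_pos": [0, 0, -0.9], "roll": -6, "jaw": 55},
  {"delta_pos": [0, 0, -0.9], "roll": -6, "jaw": 55},
])

```text
time_s: 17.4
ee_pos: [441.1, 140.6, 236.4]
ee_rot: [180.0, 0.0, 170.1]
force: [0.3, 0.1, 1.6]
gripper_width: 60.7
gripper_force: 22.0
```

```bash
python3 -c "
from h import *
st()"
```

```text
t17.4 p [441.1 140.6 236.4] r [180.    0.  170.1] F [0.3 0.1 1.6] T [ 0.1  -0.17  0.06] w 60.7 gf 22.0 q [ 16.   7. 101.  -0.  72. -64.]
```

Request:
arm_command([
  {"delta_pos": [0, 0, -0.15], "roll": -1, "jaw": 55},
  {"delta_pos": [0, 0, -0.3], "roll": -2, "jaw": 55},
  {"delta_pos": [0, 0, -0.5], "roll": -3, "jaw": 55},
  {"delta_pos": [0, 0, -0.65], "roll": -4, "jaw": 55},
  {"delta_pos": [0, 0, -0.8], "roll": -5, "jaw": 55},
  {"delta_pos": [0, 0, -0.95], "roll": -6, "jaw": 55},
  {"delta_pos": [0, 0, -0.95], "roll": -6, "jaw": 55},
])

```text
time_s: 17.98
ee_pos: [441.1, 140.6, 237.3]
ee_rot: [-180.0, 0.0, -159.9]
force: [-0.3, 0.8, 2.7]
gripper_width: 60.8
gripper_force: 22.0
```

Request:
arm_command([
  {"delta_pos": [0, 0, -0.15], "roll": -1, "jaw": 55},
  {"delta_pos": [0, 0, -0.3], "roll": -2, "jaw": 55},
  {"delta_pos": [0, 0, -0.5], "roll": -3, "jaw": 55},
  {"delta_pos": [0, 0, -0.65], "roll": -4, "jaw": 55},
  {"delta_pos": [0, 0, -0.8], "roll": -5, "jaw": 55},
  {"delta_pos": [0, 0, -0.95], "roll": -6, "jaw": 55},
  {"delta_pos": [0, 0, -0.95], "roll": -6, "jaw": 55},
])

```text
time_s: 18.57
ee_pos: [441.1, 140.6, 238.2]
ee_rot: [-180.0, 0.0, -129.9]
force: [-0.6, -0.5, 3.3]
gripper_width: 60.9
gripper_force: 22.0
```

```bash
python3 -c "
from h import *
st()"
```

```text
t18.6 p [441.1 140.6 238.2] r [-180.     0.  -129.9] F [-0.6 -0.5  3.3] T [ 0.15 -0.1   0.05] w 60.9 gf 22.0 q [  16.    7.  101.   -0.   72. -124.]
```

Request:
arm_command([
  {"delta_pos": [0, 0, -0.3], "roll": 0, "jaw": 55},
  {"delta_pos": [0, 0, -0.6], "roll": 0, "jaw": 55},
  {"delta_pos": [0, 0, -0.6], "roll": 0, "jaw": 55},
])

```text
time_s: 18.82
ee_pos: [441.0, 140.6, 238.5]
ee_rot: [-180.0, 0.0, -129.8]
force: [1.0, 0.4, 1.8]
gripper_width: 60.5
gripper_force: 22.0
```

Request:
arm_command([
  {"delta_pos": [0, 0, -0.3], "roll": 0, "jaw": 55},
  {"delta_pos": [0, 0, -0.6], "roll": 0, "jaw": 55},
  {"delta_pos": [0, 0, -0.6], "roll": 0, "jaw": 55},
])

```text
time_s: 19.07
ee_pos: [441.0, 140.6, 238.8]
ee_rot: [-180.0, -0.0, -129.7]
force: [1.4, 0.7, -1.0]
gripper_width: 60.5
gripper_force: 22.0
```

Request:
arm_command([
  {"delta_pos": [0, 0, 0.3], "roll": 0, "jaw": 75},
  {"delta_pos": [0, 0, 0.3], "roll": 0, "jaw": 85},
  {"delta_pos": [0, 0, 0.3], "roll": 0, "jaw": 85},
  {"delta_pos": [0, 0, 0.3], "roll": 0, "jaw": 85},
])

```text
time_s: 19.4
ee_pos: [440.5, 140.4, 238.6]
ee_rot: [180.0, -0.0, -129.7]
force: [-0.5, 0.2, -0.3]
gripper_width: 77.1
gripper_force: 0.0
```

Request:
arm_command([
  {"delta_pos": [0, 0, 0], "roll": 1.35, "jaw": 85},
  {"delta_pos": [0, 0, 0], "roll": 2.7, "jaw": 85},
  {"delta_pos": [0, 0, 0], "roll": 4.05, "jaw": 85},
  {"delta_pos": [0, 0, 0], "roll": 5.4, "jaw": 85},
  {"delta_pos": [0, 0, 0], "roll": 6.75, "jaw": 85},
  {"delta_pos": [0, 0, 0], "roll": 8.1, "jaw": 85},
  {"delta_pos": [0, 0, 0], "roll": 9.45, "jaw": 85},
  {"delta_pos": [0, 0, 0], "roll": 10.8, "jaw": 85},
  {"delta_pos": [0, 0, 0], "roll": 12.15, "jaw": 85},
  {"delta_pos": [0, 0, 0], "roll": 13.5, "jaw": 85},
  {"delta_pos": [0, 0, 0], "roll": 14.85, "jaw": 85},
  {"delta_pos": [0, 0, 0], "roll": 16.2, "jaw": 85},
  {"delta_pos": [0, 0, 0], "roll": 17.55, "jaw": 85},
  {"delta_pos": [0, 0, 0], "roll": 18.9, "jaw": 85},
  {"delta_pos": [0, 0, 0], "roll": 20.25, "jaw": 85},
  {"delta_pos": [0, 0, 0], "roll": 21.6, "jaw": 85},
  {"delta_pos": [0, 0, 0], "roll": 22.95, "jaw": 85},
  {"delta_pos": [0, 0, 0], "roll": 24.3, "jaw": 85},
  {"delta_pos": [0, 0, 0], "roll": 25.65, "jaw": 85},
  {"delta_pos": [0, 0, 0], "roll": 27, "jaw": 85},
])

```text
time_s: 21.07
ee_pos: [440.7, 140.4, 238.7]
ee_rot: [-180.0, 0.0, 95.0]
force: [0.0, -0.3, 0.3]
gripper_width: 77.8
gripper_force: 0.0
```

Request:
arm_command([
  {"delta_pos": [0, 0, 0], "roll": 1.35, "jaw": 85},
  {"delta_pos": [0, 0, 0], "roll": 2.7, "jaw": 85},
  {"delta_pos": [0, 0, 0], "roll": 4.05, "jaw": 85},
  {"delta_pos": [0, 0, 0], "roll": 5.4, "jaw": 85},
  {"delta_pos": [0, 0, 0], "roll": 6.75, "jaw": 85},
  {"delta_pos": [0, 0, 0], "roll": 8.1, "jaw": 85},
  {"delta_pos": [0, 0, 0], "roll": 9.45, "jaw": 85},
  {"delta_pos": [0, 0, 0], "roll": 10.8, "jaw": 85},
  {"delta_pos": [0, 0, 0], "roll": 12.15, "jaw": 85},
  {"delta_pos": [0, 0, 0], "roll": 13.5, "jaw": 85},
  {"delta_pos": [0, 0, 0], "roll": 14.85, "jaw": 85},
  {"delta_pos": [0, 0, 0], "roll": 16.2, "jaw": 85},
  {"delta_pos": [0, 0, 0], "roll": 17.55, "jaw": 85},
  {"delta_pos": [0, 0, 0], "roll": 18.9, "jaw": 85},
  {"delta_pos": [0, 0, 0], "roll": 20.25, "jaw": 85},
  {"delta_pos": [0, 0, 0], "roll": 21.6, "jaw": 85},
  {"delta_pos": [0, 0, 0], "roll": 22.95, "jaw": 85},
  {"delta_pos": [0, 0, 0], "roll": 24.3, "jaw": 85},
  {"delta_pos": [0, 0, 0], "roll": 24.3, "jaw": 85},
])

```text
time_s: 22.65
ee_pos: [440.6, 140.4, 238.8]
ee_rot: [180.0, 0.0, -26.3]
force: [0.3, 0.2, 0.0]
gripper_width: 77.5
gripper_force: 0.0
```

Request:
arm_command([
  {"delta_pos": [0, 0, 0], "roll": 0, "jaw": 70},
  {"delta_pos": [0, 0, 0], "roll": 0, "jaw": 68},
  {"delta_pos": [0, 0, 0], "roll": 0, "jaw": 64},
  {"delta_pos": [0, 0, 0], "roll": 0, "jaw": 60},
  {"delta_pos": [0, 0, 0], "roll": 0, "jaw": 55},
  {"delta_pos": [0, 0, 0], "roll": 0, "jaw": 55},
], squeeze=22)

```text
time_s: 23.15
ee_pos: [440.8, 140.6, 238.8]
ee_rot: [180.0, 0.0, -26.1]
force: [-0.1, 0.6, 0.7]
gripper_width: 60.5
gripper_force: 22.0
```

```bash
python3 -c "
from h import *
st()"
```

```text
t23.1 p [440.8 140.6 238.8] r [180.    0.  -26.1] F [-0.1  0.6  0.7] T [0.16 0.07 0.01] w 60.5 gf 22.0 q [ 16.   7. 101.  -0.  72. 132.]
```

Request:
arm_command([
  {"delta_pos": [0, 0, -0.1], "roll": -1, "jaw": 55},
  {"delta_pos": [0, 0, -0.25], "roll": -2, "jaw": 55},
  {"delta_pos": [0, 0, -0.4], "roll": -3, "jaw": 55},
  {"delta_pos": [0, 0, -0.55], "roll": -4, "jaw": 55},
  {"delta_pos": [0, 0, -0.7], "roll": -5, "jaw": 55},
  {"delta_pos": [0, 0, -0.85], "roll": -6, "jaw": 55},
  {"delta_pos": [0, 0, -0.85], "roll": -6, "jaw": 55},
])

```text
time_s: 23.73
ee_pos: [441.3, 140.6, 240.3]
ee_rot: [-180.0, -0.1, 3.9]
force: [-0.3, 0.1, 2.0]
gripper_width: 60.4
gripper_force: 22.0
```

Request:
arm_command([
  {"delta_pos": [0, 0, -0.1], "roll": -1, "jaw": 55},
  {"delta_pos": [0, 0, -0.25], "roll": -2, "jaw": 55},
  {"delta_pos": [0, 0, -0.4], "roll": -3, "jaw": 55},
  {"delta_pos": [0, 0, -0.55], "roll": -4, "jaw": 55},
  {"delta_pos": [0, 0, -0.7], "roll": -5, "jaw": 55},
  {"delta_pos": [0, 0, -0.85], "roll": -6, "jaw": 55},
  {"delta_pos": [0, 0, -0.85], "roll": -6, "jaw": 55},
])

```text
time_s: 24.32
ee_pos: [441.2, 140.6, 241.0]
ee_rot: [180.0, -0.1, 33.8]
force: [-0.3, 0.4, 2.8]
gripper_width: 60.5
gripper_force: 22.0
```

```bash
python3 -c "
from h import *
st()"
```

```text
t24.3 p [441.2 140.6 241. ] r [ 1.80e+02 -1.00e-01  3.38e+01] F [-0.3  0.4  2.8] T [-0.01  0.    0.09] w 60.5 gf 22.0 q [ 16.   7. 101.  -0.  72.  72.]
```

Request:
arm_command([
  {"delta_pos": [0, 0, -0.15], "roll": -1, "jaw": 55},
  {"delta_pos": [0, 0, -0.3], "roll": -2, "jaw": 55},
  {"delta_pos": [0, 0, -0.45], "roll": -3, "jaw": 55},
  {"delta_pos": [0, 0, -0.6], "roll": -4, "jaw": 55},
  {"delta_pos": [0, 0, -0.75], "roll": -5, "jaw": 55},
  {"delta_pos": [0, 0, -0.95], "roll": -6, "jaw": 55},
  {"delta_pos": [0, 0, -0.95], "roll": -6, "jaw": 55},
])

```text
time_s: 24.9
ee_pos: [441.1, 140.5, 241.8]
ee_rot: [180.0, -0.0, 63.7]
force: [0.2, 0.3, 2.1]
gripper_width: 60.3
gripper_force: 22.0
```

Request:
arm_command([
  {"delta_pos": [0, 0, -0.15], "roll": -1, "jaw": 55},
  {"delta_pos": [0, 0, -0.3], "roll": -2, "jaw": 55},
  {"delta_pos": [0, 0, -0.45], "roll": -3, "jaw": 55},
  {"delta_pos": [0, 0, -0.6], "roll": -4, "jaw": 55},
  {"delta_pos": [0, 0, -0.75], "roll": -5, "jaw": 55},
  {"delta_pos": [0, 0, -0.95], "roll": -6, "jaw": 55},
  {"delta_pos": [0, 0, -0.95], "roll": -6, "jaw": 55},
])

```text
time_s: 25.48
ee_pos: [441.0, 140.5, 242.6]
ee_rot: [180.0, 0.0, 93.7]
force: [0.8, -0.6, 2.3]
gripper_width: 60.6
gripper_force: 22.0
```

```bash
python3 -c "
from h import *
st()"
```

```text
t25.5 p [441.  140.5 242.6] r [180.    0.   93.7] F [ 0.8 -0.6  2.3] T [-0.03 -0.07  0.03] w 60.6 gf 22.0 q [ 16.   7. 100.  -0.  72.  13.]
```

Request:
arm_command([
  {"delta_pos": [0, 0, -0.3], "roll": 0, "jaw": 55},
  {"delta_pos": [0, 0, -0.6], "roll": 0, "jaw": 55},
  {"delta_pos": [0, 0, -0.6], "roll": 0, "jaw": 55},
])

```text
time_s: 25.73
ee_pos: [441.0, 140.5, 243.1]
ee_rot: [180.0, 0.0, 93.7]
force: [0.7, -0.3, 2.0]
gripper_width: 60.7
gripper_force: 22.0
```

Request:
arm_command([
  {"delta_pos": [0, 0, -0.3], "roll": 0, "jaw": 55},
  {"delta_pos": [0, 0, -0.6], "roll": 0, "jaw": 55},
  {"delta_pos": [0, 0, -0.6], "roll": 0, "jaw": 55},
])

```text
time_s: 25.98
ee_pos: [440.9, 140.5, 243.7]
ee_rot: [180.0, 0.0, 93.8]
force: [0.5, -0.9, 2.4]
gripper_width: 60.0
gripper_force: 22.0
```

```bash
python3 -c "
from h import *
st()"
```

```text
t26.0 p [440.9 140.5 243.7] r [180.    0.   93.8] F [ 0.5 -0.9  2.4] T [-0.02 -0.17 -0.02] w 60.0 gf 22.0 q [ 16.   7. 100.  -0.  73.  12.]
```

Request:
arm_command([
  {"delta_pos": [0, 0, -0.5], "roll": 0, "jaw": 55},
  {"delta_pos": [0, 0, -1.0], "roll": 0, "jaw": 55},
  {"delta_pos": [0, 0, -1.0], "roll": 0, "jaw": 55},
])

```text
time_s: 26.23
ee_pos: [440.9, 140.5, 244.7]
ee_rot: [180.0, 0.0, 93.8]
force: [0.3, -0.5, 2.5]
gripper_width: 60.5
gripper_force: 22.0
```

Request:
arm_command([
  {"delta_pos": [0, 0, -0.5], "roll": 0, "jaw": 55},
  {"delta_pos": [0, 0, -1.0], "roll": 0, "jaw": 55},
  {"delta_pos": [0, 0, -1.0], "roll": 0, "jaw": 55},
])

```text
time_s: 26.48
ee_pos: [440.9, 140.5, 245.7]
ee_rot: [180.0, 0.0, 93.8]
force: [-0.3, -0.7, 2.2]
gripper_width: 60.4
gripper_force: 22.0
```

Request:
arm_command([
  {"delta_pos": [0, 0, -3], "roll": 0, "jaw": 55},
  {"delta_pos": [0, 0, -7], "roll": 0, "jaw": 55},
  {"delta_pos": [0, 0, -12], "roll": 0, "jaw": 55},
  {"delta_pos": [0, 0, -18], "roll": 0, "jaw": 55},
  {"delta_pos": [0, 0, -24], "roll": 0, "jaw": 55},
  {"delta_pos": [0, 0, -30], "roll": 0, "jaw": 55},
  {"delta_pos": [0, 0, -36], "roll": 0, "jaw": 55},
  {"delta_pos": [0, 0, -42], "roll": 0, "jaw": 55},
  {"delta_pos": [0, 0, -48], "roll": 0, "jaw": 55},
  {"delta_pos": [0, 0, -54], "roll": 0, "jaw": 55},
  {"delta_pos": [0, 0, -58], "roll": 0, "jaw": 55},
  {"delta_pos": [0, 0, -60], "roll": 0, "jaw": 55},
  {"delta_pos": [0, 0, -60], "roll": 0, "jaw": 55},
  {"delta_pos": [0, 0, -60], "roll": 0, "jaw": 55},
  {"delta_pos": [0, 0, -60], "roll": 0, "jaw": 55},
])

```text
time_s: 27.73
ee_pos: [440.7, 140.5, 305.3]
ee_rot: [-180.0, 0.0, 93.8]
force: [0.4, 0.3, -1.4]
gripper_width: 60.4
gripper_force: 22.0
```

```bash
python3 -c "
from h import *
st(); delta((465,-221,305)); f=env.grab_frame('scene'); i=f['img']; cv2.imwrite('pics/s2.png',cv2.resize(i[150:310,120:340],(660,480)))"
```

```text
t27.7 p [440.7 140.5 305.3] r [-180.     0.    93.8] F [ 0.4  0.3 -1.4] T [-0.   -0.1   0.03] w 60.4 gf 22.0 q [16.  5. 94. -0. 81. 12.]
delta [-3.623e+02  1.000e-01  4.000e-01]
```

View pics/s2.png

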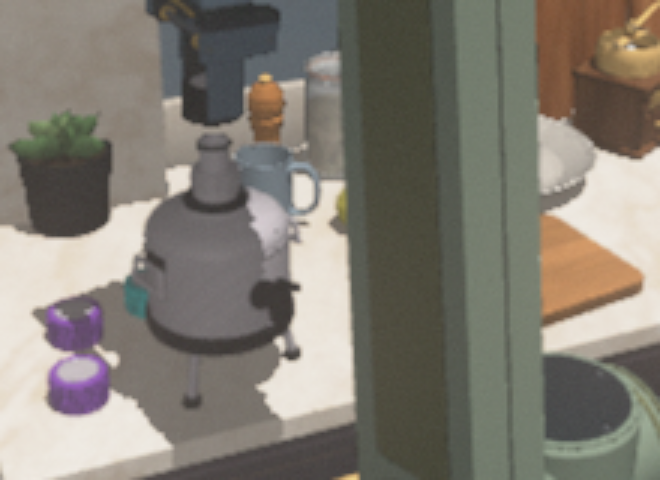

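The cap is off and in the gripper at about (212,90). The infuser cup has popped up at (214,140), clear below it. Next is the move to the board.

Request:
arm_command([
  {"delta_pos": [-10, 0, 0], "roll": 0, "jaw": 55},
  {"delta_pos": [-28, 0, 0], "roll": 0, "jaw": 55},
  {"delta_pos": [-50, 0, 0], "roll": 0, "jaw": 55},
  {"delta_pos": [-75, 0, 0], "roll": 0, "jaw": 55},
  {"delta_pos": [-100, 0, 0], "roll": 0, "jaw": 55},
  {"delta_pos": [-125, 0, 0], "roll": 0, "jaw": 55},
  {"delta_pos": [-150, 0, 20], "roll": 0, "jaw": 55},
  {"delta_pos": [-175, 0, 40], "roll": 0, "jaw": 55},
  {"delta_pos": [-200, 0, 60], "roll": 0, "jaw": 55},
  {"delta_pos": [-225, 0, 80], "roll": 0, "jaw": 55},
  {"delta_pos": [-250, 0, 100], "roll": 0, "jaw": 55},
  {"delta_pos": [-275, 0, 120], "roll": 0, "jaw": 55},
  {"delta_pos": [-300, 0, 140], "roll": 0, "jaw": 55},
  {"delta_pos": [-325, 0, 160], "roll": 0, "jaw": 55},
  {"delta_pos": [-345, 0, 180], "roll": 0, "jaw": 55},
  {"delta_pos": [-357, 0, 200], "roll": 0, "jaw": 55},
  {"delta_pos": [-362, 0, 215], "roll": 0, "jaw": 55},
  {"delta_pos": [-362, 0, 230], "roll": 0, "jaw": 55},
  {"delta_pos": [-362, 0, 240], "roll": 0, "jaw": 55},
  {"delta_pos": [-362, 0, 245], "roll": 0, "jaw": 55},
])

```text
time_s: 29.45
ee_pos: [463.9, -220.8, 59.2]
ee_rot: [-179.9, -0.1, 93.8]
force: [-0.4, 0.6, -0.6]
gripper_width: 60.6
gripper_force: 22.0
```

Request:
arm_command([
  {"delta_pos": [0, 0, 8], "roll": 0, "jaw": 55},
  {"delta_pos": [0, 0, 16], "roll": 0, "jaw": 55},
  {"delta_pos": [0, 0, 21], "roll": 0, "jaw": 55},
  {"delta_pos": [0, 0, 23], "roll": 0, "jaw": 55},
  {"delta_pos": [0, 0, 23], "roll": 0, "jaw": 55},
  {"delta_pos": [0, 0, 23], "roll": 0, "jaw": 55},
])

```text
time_s: 29.95
ee_pos: [465.3, -220.7, 37.9]
ee_rot: [180.0, 0.0, 93.8]
force: [-0.3, 0.3, -1.5]
gripper_width: 60.5
gripper_force: 22.0
```

```bash
python3 -c "
from h import *
st()"
```

```text
t29.9 p [ 465.3 -220.7   37.9] r [180.    0.   93.8] F [-0.3  0.3 -1.5] T [-0.05 -0.08  0.07] w 60.5 gf 22.0 q [-27.  23. 111.  -0.  46. -30.]
```

Request:
arm_command([
  {"delta_pos": [0, 0, 2], "roll": 0, "jaw": 55},
  {"delta_pos": [0, 0, 4], "roll": 0, "jaw": 55},
  {"delta_pos": [0, 0, 6], "roll": 0, "jaw": 55},
  {"delta_pos": [0, 0, 7], "roll": 0, "jaw": 55},
  {"delta_pos": [0, 0, 7], "roll": 0, "jaw": 55},
])

```text
time_s: 30.37
ee_pos: [464.9, -220.6, 30.4]
ee_rot: [-180.0, -0.0, 93.8]
force: [0.3, 0.4, -0.5]
gripper_width: 60.6
gripper_force: 22.0
```

Request:
arm_command([
  {"delta_pos": [0, 0, 0.5], "roll": 0, "jaw": 55},
  {"delta_pos": [0, 0, 1.0], "roll": 0, "jaw": 55},
  {"delta_pos": [0, 0, 1.0], "roll": 0, "jaw": 55},
])

```text
time_s: 30.62
ee_pos: [465.0, -220.7, 29.6]
ee_rot: [-180.0, 0.0, 93.8]
force: [0.2, -0.4, -1.6]
gripper_width: 60.5
gripper_force: 22.0
```

Request:
arm_command([
  {"delta_pos": [0, 0, 0.5], "roll": 0, "jaw": 55},
  {"delta_pos": [0, 0, 1.0], "roll": 0, "jaw": 55},
  {"delta_pos": [0, 0, 1.0], "roll": 0, "jaw": 55},
])

```text
time_s: 30.87
ee_pos: [465.1, -220.7, 29.2]
ee_rot: [180.0, 0.0, 93.8]
force: [-1.7, 0.5, 4.4]
gripper_width: 60.4
gripper_force: 22.0
```

Contact with the board felt (+4.4 N). I'll release and retreat.

Request:
arm_command([
  {"delta_pos": [0, 0, -0.4], "roll": 0, "jaw": 55},
  {"delta_pos": [0, 0, -0.4], "roll": 0, "jaw": 70},
  {"delta_pos": [0, 0, -0.4], "roll": 0, "jaw": 80},
  {"delta_pos": [0, 0, -0.4], "roll": 0, "jaw": 90},
  {"delta_pos": [0, 0, -0.4], "roll": 0, "jaw": 100},
  {"delta_pos": [0, 0, -0.4], "roll": 0, "jaw": 100},
  {"delta_pos": [0, 0, -0.4], "roll": 0, "jaw": 100},
  {"delta_pos": [0, 0, -0.4], "roll": 0, "jaw": 100},
  {"delta_pos": [0, 0, -10], "roll": 0, "jaw": 100},
  {"delta_pos": [0, 0, -25], "roll": 0, "jaw": 100},
  {"delta_pos": [0, 0, -45], "roll": 0, "jaw": 100},
  {"delta_pos": [0, 0, -70], "roll": 0, "jaw": 100},
  {"delta_pos": [0, 0, -95], "roll": 0, "jaw": 100},
  {"delta_pos": [0, 0, -120], "roll": 0, "jaw": 100},
  {"delta_pos": [0, 0, -140], "roll": 0, "jaw": 100},
  {"delta_pos": [0, 0, -150], "roll": 0, "jaw": 100},
  {"delta_pos": [0, 0, -150], "roll": 0, "jaw": 100},
  {"delta_pos": [0, 0, -150], "roll": 0, "jaw": 100},
])

```text
time_s: 32.37
ee_pos: [464.8, -220.6, 178.6]
ee_rot: [180.0, 0.0, 93.8]
force: [0.2, -0.5, -0.0]
gripper_width: 91.4
gripper_force: 0.0
```

```bash
python3 -c "
from h import *
st(); f=env.grab_frame('wrist'); cv2.imwrite('pics/w3.png',f['img'])"
```

```text
t32.4 p [ 464.8 -220.6  178.6] r [180.    0.   93.8] F [ 0.2 -0.5 -0. ] T [-0.02 -0.12 -0.04] w 91.4 gf 0.0 q [-27.  14. 101.  -0.  65. -30.]
```

View pics/w3.png

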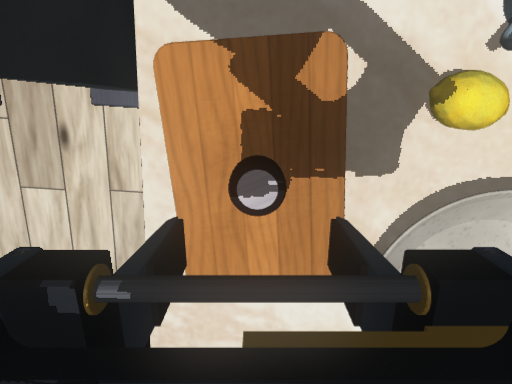

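The cap stands upright at pixel (258,186) in the middle of the board, and the gripper is clear. Handing in.

```bash
python3 -c "
from h import *
print(env.job_done())"
```

```text
the job is handed in; nothing more can be done
None
```

The cap is unscrewed, lifted off and standing upright on the board with the gripper clear; I handed the job in at about 32 s of robot time, but the hand-in returned no verdict.

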